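Cap and lock the glue tank's filler neck

ROBOT

A 6-joint arm with a two-finger parallel gripper is mounted at the origin on the work surface. World frame = base frame: x ahead of the robot, y to its left, z up, the work surface at z = 0. Lengths are in mm, angles in rad, forces in N, time in s.
With the tool pointing down it reaches from about 350 to 875 mm from the base axis. Payload 4.2 kg.
Tool frame: the origin (TCP) lies at the very end of the fingers, on their centre line; the grasp point (between the pads) lies 19 mm behind it; y points along the fingers, z is the direction in which the jaws open and shut, and the axes are right-handed (so a half turn about y gives the same grasp; the last joint's range is limited). The gripper opens to 87 mm and grips with 3 to 60 N. Pads are 19 mm wide; open, the fingers measure 117 mm over their backs; the gripper's body (75 mm by 190 mm) begins 51 mm behind the grasp point.
Start: joints at [-1.022, 0.385, 0.008, 0, -1.194, -0.259], TCP at [178.616, -598.912, 222.55] pointing down, gripper open.
Joint ranges: [-3.14, 3.14], [-1.21, 2.06], [-1.07, 1.41], [-3.16, 2.05], [-2.99, -0.16], [-3.1, 3.1]. Speed limits (rad/s): [2.79, 2.79, 3.14, 3.14, 3.14, 3.14].

INTERFACE

Orientations are given as a unit quaternion [w, x, y, z].
In Python, from rig import readout, cams, job gives the robot as it stands.
- The arm moves only by the tool step_arm, never from a script. Its argument "commands" is a list of rows, each an object of numbers: "tx", "ty", "tz": the shift along the tool's x, y, z in mm; "turn": the turn about the tool's y in rad. In form: [{"tx": .., "ty": .., "tz": .., "turn": ..}, ...]. A call has 1 to 10 rows; each row is the pose to reach, as a shift and turn from the pose commanded when the call began, along the tool's axes at that moment; what a row does not reach only later rows make up. A row lasts 1/12 s, in which the tool goes at most 41.7 mm and 7.16 degrees, less where a joint would pass 70% of its speed; a pose out of reach is approached as far as the arm can. A call with a gripper value outside its range is refused whole. "jaw" is the finger opening in mm, from 0 to 87, set as the call begins (left out, the last holds). The fingers move at their own pace and stop on an object; "force" is the grip in N (left out, the last holds). Time passes only in rows, so rows that repeat a pose let the fingers close. It gives the time, the measured TCP pose, the force and the opening at its end, in the units of the state.
- readout.get_state(): the state, without advancing time (a new reading comes with each control period).
- cams.grab_frame(name): name is "scene" or "top"; returns the picture (420x560x3 uint8, red, green, blue); there is no depth.
- cams.camera_model(name): a dict with "fx", "fy", "cx", "cy" (pixels), "cam_to_world" (4x4, takes a point from camera to world coordinates). Camera axes: x right, y down, z forward; pixel columns grow to the right and rows downward; lengths in mm; the calibration is good to about 2 mm. A picture is of the moment at which its call begins. camera_model takes no time and is no camera call.
- job.close_job(): hands the job in, once; it reports no verdict.
The state is a dict: "time": time; "joint_positions": joint angles; "qvel": joint speeds; "joint_torque": joint torques, N m; "ee_pos": TCP position; "ee_rot": TCP orientation; "ft_force": force on the tool from outside, world axes, zero at the start; "ft_torque": the same for the moment, N m; "width": opening from 0.0 (shut) to 1.0 (fully open).
Only numpy, scipy, OpenCV 4.12 (cv2) and the standard library are available. Lean on these libraries where they do the work, as an engineer would, in place of code of your own. Each camera call takes 0.05 s, during which the arm holds its last target.

TASK

Close the glue tank's filler neck with the loose camlock coupling: push it straight down onto the upright grooved neck until it sits firmly and fully home, with both of its cam arms still up, then swing the two cam arms all the way down one after the other. Work by feel and do not force the neck or the arms, let go at the end, and leave the other things on the table where they are.

Things in the scene. Friction and masses are not known exactly. Their poses are not given: they have to be found in the camera images.
- coupling_mid (a point): centre, half-way up, of the loose aluminium coupling: round blank cap, mouth down, 54 mm wide, 46 mm high, 0.3 to 0.45 kg with its arms. z = its axis, up; its two arms stick out along x (cam_a at +x, cam_b at -x); y = across its two upright side flats, 54 mm apart, 26 mm wide, full height, where it is gripped from above. Bore from below 42 mm wide, 40 mm deep; flat top plate 6 mm.
- coupling: the same coupling; origin at the centre of its mouth (underside), 23 mm below coupling_mid, same axes. A rubber seal in the bore grips the neck from about 7 mm before home: pushing on takes about 6 to 18 N (its weight is not enough). Home, the bore's ceiling, faced with a soft washer, is flat on the neck's top and the force rises at once. Any yaw on the neck will do.
- filler (a point): point on the filler neck's axis, on the tank's top (46 mm above the table); z up. Neck: upright aluminium tube, 40 mm wide, tapered over its top 8 mm to 35 mm; land down to 12 mm below its top, then an 18 mm groove, a plain barrel. Its top is 76 to 104 mm above this point: it is clamped at a height that varies and is not measured. The coupling's centre is thus 59 to 87 mm above this point when home.
- tank: flat steel glue tank, 150 x 190 x 46 mm, fixed; origin at the centre of its underside, x along its 150 mm side. It carries the filler neck at (0, -35) mm and, at (0, +65) mm, a plain brass vent stub 22 mm wide and 24 mm high, to be left alone.
- cam_a_pin (a point): hinge of cam arm a, on the coupling's +x side: 27 mm from its axis, 22.6 mm above its underside (23 mm below its top). It moves with the coupling and has the coupling's axes: arm a points to +x.
- cam_b_pin (a point): hinge of cam arm b on the coupling's -x side, else the same, with the coupling's axes: arm b points to -x.
- cam_a_tip (a point): point near the end of cam arm a, 62 mm from its hinge. The arm is a brass bar 11 mm wide and 6 mm thick with a thumb tab 18 mm wide at its end; 66 mm long in all.
- cam_b_tip (a point): the same point of cam arm b.
- cam_a (a joint): angle of cam arm a. 0: it points outward and 50 degrees up. Grows as it swings out and down; 1.83 rad, the stop: outward and 55 degrees down, locked, clear of the tank. Friction of 0.12 N m holds it where left. Its cam enters the neck's groove over the last 1.2 rad and jams if the coupling is not home. Pressing straight down on it 15 to 40 mm outward of the hinge swings it all the way.
- cam_b (a joint): angle of cam arm b, in the same way.
Mind the look-alikes: they are no part of the job. Of the things shaped like the coupling, the aluminium one is meant.

How it is judged (in metres and radians):
On the way, in this order (a step that is already met when the one before it is completed fails the run):
1. the coupling is pressed fully home on the filler neck (its ceiling bears on the neck's top with over 6 N), upright, with both cam arms still up (horizontal distance between coupling_mid and filler below 0.004 m and angle between coupling_mid's own z axis and vertical below 0.08 rad and z of coupling_mid in the frame of filler between 0.056 and 0.0895 m and value of joint each of cam_a, cam_b below 0.7 rad and contact force between washer_c0 and neck_c3 above 6 N), for 0.1 s.
2. one cam arm is down while the other is still up (horizontal distance between coupling_mid and filler below 0.004 m and angle between coupling_mid's own z axis and vertical below 0.08 rad and z of coupling_mid in the frame of filler between 0.056 and 0.0895 m and ((value of joint cam_a above 1.65 rad and value of joint cam_b below 0.7 rad) or (value of joint cam_b above 1.65 rad and value of joint cam_a below 0.7 rad))), for 0.2 s.
3. both cam arms are down (horizontal distance between coupling_mid and filler below 0.004 m and angle between coupling_mid's own z axis and vertical below 0.08 rad and z of coupling_mid in the frame of filler between 0.056 and 0.0895 m and value of joint each of cam_a, cam_b above 1.65 rad), for 0.2 s.
At the end, for the whole second after the job is handed in: The coupling is on the filler neck (axes within 4 mm, upright within 0.08 rad, its centre 56 to 89.5 mm above the tank's top), both cam arms are within 0.18 rad of their lower stops (joint above 1.65 rad), at rest and let go (all of step 3 and linear speed of coupling below 0.02 m/s); the robot touches nothing.
It fails at once if the rubber-faced ceiling of the coupling's bore is pressed onto the neck's top rim with more than 45 N (contact force between washer_c0 and neck_c3 above 45 N).
It fails at once if a cam arm is forced with more than 40 N (contact force between the fingers and cam_a above 40 N or contact force between the fingers and cam_b above 40 N).
It fails at once if the tank or its vent stub is struck by the robot (contact force between the fingers and tank above 15 N).
It fails at once if another thing on the table is pushed aside by more than 40 mm (distance of any of screw_cap, gasket, frames_a, frames_b, glue_bowl, glue_brush, jar from where it was at the start of the episode above 0.04 m).
It also fails if it takes over 64 s, if anything falls off the work surface, if the arm or the gripper's body presses on something with over 40 N, if the wrist force passes 120 N, or if a joint passes its speed limit or range.

## Working session

There is one attempt and no reset: what is moved stays moved. The work goes in short steps, Python scripts to look and compute and a tool call to move; the robot and the scene stay as the last step left them, time stands still between calls to the robot, and variables do not carry over. Pictures are saved under pics/ and viewed, and the job is handed in when it is done.

Besides the shell and the picture viewer there is one more tool, called after "Call:" as name(argument=value, ...), one argument or row to a line, values as JSON. step_arm: Moves the arm, as the interface text tells. Its arguments: {"type":"object","properties":{"commands":{"type":"array"},"jaw":{"type":"number"},"force":{"type":"number"}},"required":["commands"]}

```bash
ls; mkdir -p pics
python3 - <<'E'
from rig import readout,cams
import cv2,json
print(readout.get_state())
for n in("scene","top"):
    im=cams.grab_frame(n); cv2.imwrite(f"pics/{n}0.png",im[:,:,::-1])
    print(n,cams.camera_model(n))
E
```

```text
pics
{'time': 0.0, 'joint_positions': array([-1.02239597e+00,  3.85548428e-01,  6.66579529e-03, -5.02327990e-04,
       -1.19397494e+00, -2.58594737e-01]), 'qvel': array([ 0.00246494, -0.00133834, -0.00035652, -0.00269463, -0.00058066,
        0.00029302]), 'joint_torque': array([ 5.38495260e-04, -3.90663922e+01,  1.87401706e+01,  4.21991497e+00,
        1.09726682e-02, -2.07678090e-04]), 'ee_pos': array([ 178.45934355, -598.37552697,  221.47963903]), 'ee_rot': array([ 0.70044038, -0.69897028, -0.10190436,  0.10217301]), 'ft_force': array([ 0.91563589, -0.24016258,  0.13470273]), 'ft_torque': array([-5.41705672e-05, -2.77916383e-02, -3.04480193e-02]), 'width': 0.9983202078025103}
scene {'fx': 487.12327522331094, 'fy': 487.12327522331094, 'cx': 282.38804206755526, 'cy': 208.56274323820102, 'cam_to_world': array([[-8.11042764e-01,  3.72227156e-01, -4.51283259e-01,
         8.95604586e+02],
       [ 5.84867208e-01,  5.00358334e-01, -6.38413570e-01,
         5.94308412e+02],
       [-1.18315279e-02, -7.81721486e-01, -6.23515464e-01,
         6.67248264e+02],
       [ 0.00000000e+00,  0.00000000e+00,  0.00000000e+00,
         1.00000000e+00]])}
top {'fx': 457.7355152730711, 'fy': 457.7355152730711, 'cx': 280.4082992688348, 'cy': 212.05704841541979, 'cam_to_world': array([[-1.09977243e-02, -9.85473002e-01,  1.69475697e-01,
         3.42952543e+02],
       [-9.99898369e-01,  1.23758460e-02,  7.07744896e-03,
         7.36395490e+00],
       [-9.07204001e-03, -1.69380637e-01, -9.85508954e-01,
         1.01718502e+03],
       [ 0.00000000e+00,  0.00000000e+00,  0.00000000e+00,
         1.00000000e+00]])}
```

View pics/scene0.png

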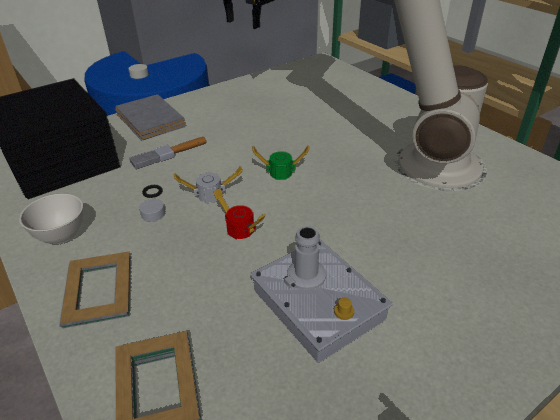

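View pics/top0.png

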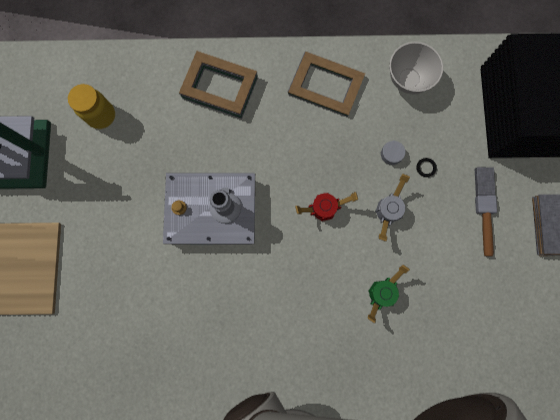

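The scene shows three cam-armed caps. In the top view they are grey/aluminium at (392,207), red at (325,206) and green at (385,293). In the scene view they are at (208,186), (240,222) and (281,165). The grey one is the only bare aluminium cap, so it fits the description. The tank's neck is at top (221,200) and scene (307,240). I'll confirm in an enlarged crop.

Run:
```python
import cv2,numpy as np
t=cv2.imread("pics/top0.png");s=cv2.imread("pics/scene0.png")
a=cv2.resize(t[165:255,345:445],(400,360),interpolation=cv2.INTER_CUBIC)
b=cv2.resize(s[145:235,160:260],(400,360),interpolation=cv2.INTER_CUBIC)
cv2.imwrite("pics/crop1.png",np.hstack([a,b]))
a=cv2.resize(t[165:255,155:265],(400,327),interpolation=cv2.INTER_CUBIC)
b=cv2.resize(s[215:365,240:400],(400,375),interpolation=cv2.INTER_CUBIC)[:327]
cv2.imwrite("pics/crop2.png",np.hstack([a,b]))
```

```text
(no output)
```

View pics/crop1.png

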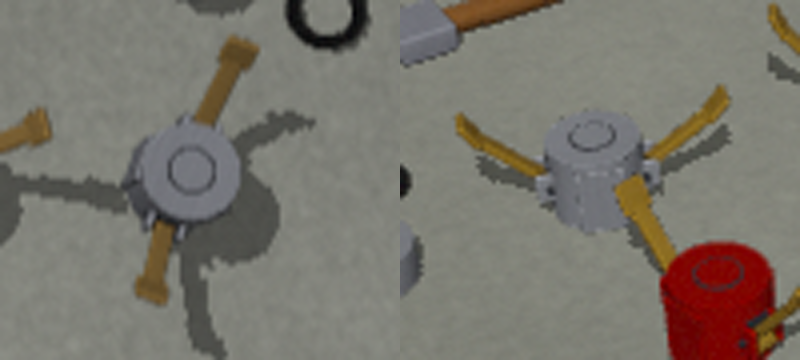

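View pics/crop2.png

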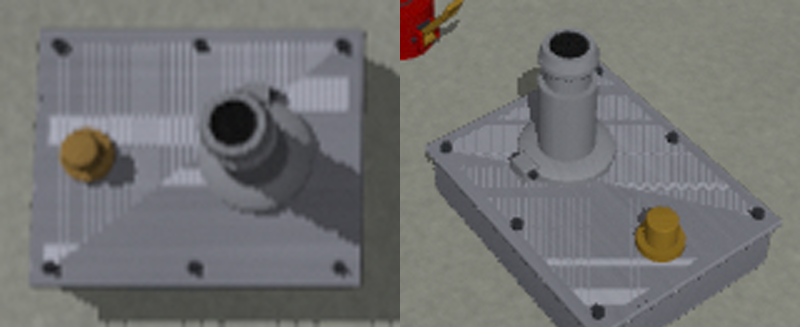

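The crops confirm it: plain grey aluminium body, round top, two raised brass arms. Next I'll measure the cap's top circle, the arm tips and the neck rim.

```bash
cat > h.py <<'E'
import numpy as np,cv2
from rig import cams
def ray(n,uv):
    m=cams.camera_model(n);T=m["cam_to_world"]
    d=np.array([(uv[0]-m["cx"])/m["fx"],(uv[1]-m["cy"])/m["fy"],1.]);return T[:3,3],T[:3,:3]@d
def plane(n,uv,z):
    o,d=ray(n,uv);return o+d*(z-o[2])/d[2]
def tri(a,b):
    o1,d1=ray("top",a);o2,d2=ray("scene",b)
    s=np.linalg.lstsq(np.c_[d1,-d2],o2-o1,rcond=None)[0]
    p,q=o1+d1*s[0],o2+d2*s[1];return (p+q)/2,np.linalg.norm(p-q)
def proj(n,p):
    m=cams.camera_model(n);T=m["cam_to_world"];c=T[:3,:3].T@(np.asarray(p,float)-T[:3,3])
    return np.array([m["fx"]*c[0]/c[2]+m["cx"],m["fy"]*c[1]/c[2]+m["cy"]])
E
python3 - <<'E'
from h import *
I={n:cv2.imread(f"pics/{n}0.png") for n in("top","scene")}
# neck bore: dark
def blobs(mask,off,amin=20):
    n,l,st,c=cv2.connectedComponentsWithStats(mask.astype(np.uint8)); 
    return [(st[i,4],(c[i]+off).round(2),st[i,:4]+np.r_[off,0,0]) for i in range(1,n) if st[i,4]>=amin]
t=I["top"][185:220,205:240];s=I["scene"][222:250,290:325]
print("neck top",blobs(t.max(2)<45,(205,185)));print("neck scene",blobs(s.max(2)<45,(290,222)))
for n,(x0,y0,x1,y1) in {"top":(365,165,425,250),"scene":(165,155,260,220)}.items():
    im=I[n][y0:y1,x0:x1];h=cv2.cvtColor(im,cv2.COLOR_BGR2HSV)
    br=(h[...,0]>10)&(h[...,0]<30)&(h[...,1]>110)
    print(n,"brass",blobs(br,(x0,y0)))
    ys,xs=np.where(br); 
    g=(im[...,0].astype(int)-im[...,2]>4)&(im[...,1]>90)
    print("alu",blobs(g,(x0,y0)))
    cv2.imwrite(f"pics/m_{n}.png",cv2.resize((np.dstack([br*255,g*255,0*g])).astype(np.uint8),None,fx=5,fy=5,interpolation=0))
E
```

```text
neck top [(np.int32(114), array([218.51, 198.36]), array([213, 193,  12,  12]))]
neck scene [(np.int32(123), array([307.11, 232.53]), array([300, 228,  15,  10]))]
top brass [(np.int32(122), array([401.07, 183.61]), array([394, 174,  16,  22])), (np.int32(110), array([383.66, 230.56]), array([379, 220,  10,  21]))]
alu [(np.int32(463), array([392.01, 207.22]), array([379, 194,  26,  26]))]
scene brass [(np.int32(100), array([232.4 , 175.97]), array([221, 167,  21,  18])), (np.int32(88), array([183.5 , 181.74]), array([174, 174,  22,  15])), (np.int32(142), array([220.93, 199.46]), array([214, 189,  15,  24]))]
alu [(np.int32(31), array([168.32, 156.35]), array([165, 155,   9,   5])), (np.int32(525), array([206.7, 186.7]), array([194, 173,  26,  30])), (np.int32(21), array([222.29, 187.29]), array([220, 185,   5,   7]))]
```

Run:
```python
from h import *
p,e=tri((218.6,198.4),(307.1,232.4));print("neck top",p,e)
o,e=tri((392.6,207.1),(207.6,178.4));print("cap top",o,e, plane("top",(392.6,207.1),46),plane("scene",(207.6,178.4),46))
I={n:cv2.imread(f"pics/{n}0.png") for n in("top","scene")}
im=cv2.resize(I["top"][170:245,370:415],None,fx=8,fy=8,interpolation=0)
im2=cv2.resize(I["top"][185:215,200:240],None,fx=10,fy=10,interpolation=0)
im3=cv2.resize(I["scene"][220:260,285:330],None,fx=8,fy=8,interpolation=0)
cv2.imwrite("pics/z1.png",im);c=np.zeros((330,780,3),np.uint8);c[:300,:400]=im2;c[:320,410:770]=im3;cv2.imwrite("pics/z2.png",c)
```

```text
neck top [521.51891169 133.56017678 144.8259784 ] 0.18607111341694008
cap top [ 517.40577953 -226.81307473   47.28848493] 0.28795905354567697 [ 517.75662695 -227.21547876   46.        ] [ 516.53210421 -228.38506608   46.        ]
```

View pics/z1.png

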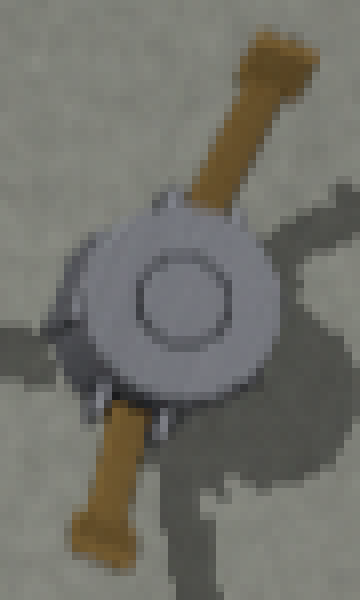

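View pics/z2.png

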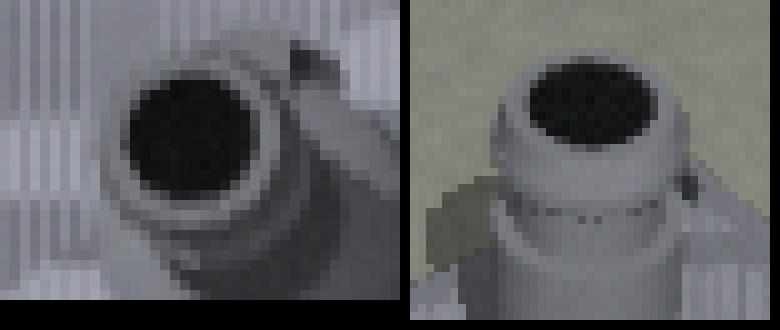

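```bash
cat >> h.py <<'E'
from rig import readout
from scipy.spatial.transform import Rotation
def pose():
    s=readout.get_state();q=s["ee_rot"];R=Rotation.from_quat([q[1],q[2],q[3],q[0]]).as_matrix();return s["ee_pos"],R,s
E
python3 - <<'E'
from h import *
for z in(66,70,74):
    a=plane("top",(404.4,177.6),z);b=plane("top",(382.5,237),z)
    print(z,a,b,np.hypot(*(a-b)[:2]),np.degrees(np.arctan2(*(a-b)[1::-1])),(a+b)/2)
print("scene tips",tri((404.4,177.6),(176,176)),tri((382.5,237),(239,169)))
print("red tip",tri((352,196.5),(218,191.5)))
p,R,s=pose();print(p,R.round(3))
E
```

```text
66 [ 577.70207161 -250.82053918   66.        ] [ 451.09319538 -198.05507275   66.        ] 137.16414249975918 -22.62440250783583 [ 514.39763349 -224.43780597   66.        ]
70 [ 576.71488394 -249.7348009    70.        ] [ 450.63843358 -197.19122808   70.        ] 136.58732877686379 -22.624402507835804 [ 513.67665876 -223.46301449   70.        ]
74 [ 575.72769628 -248.64906263   74.        ] [ 450.18367178 -196.3273834    74.        ] 136.01051505396842 -22.62440250783583 [ 512.95568403 -222.48822302   74.        ]
scene tips (array([ 578.55318509, -251.51255238,   65.1638239 ]), np.float64(1.4969314661864017)) (array([ 451.59766968, -199.11506245,   60.74207128]), np.float64(0.23430373528768206))
red tip (array([ 537.74805517, -137.5676934 ,   72.83760067]), np.float64(2.657611416582072))
[ 178.46382817 -598.42896308  221.56391151] [[ 0.958 -0.001 -0.286]
 [ 0.286  0.002  0.958]
 [-0.    -1.     0.002]]
```

Call:
step_arm(
  commands=[
    {"tx":430.5,"ty":0,"tz":258.5,"turn":0.685},
    {"tx":430.5,"ty":0,"tz":258.5,"turn":0.685},
    {"tx":430.5,"ty":0,"tz":258.5,"turn":0.685},
    {"tx":430.5,"ty":0,"tz":258.5,"turn":0.685},
    {"tx":430.5,"ty":0,"tz":258.5,"turn":0.685},
    {"tx":430.5,"ty":0,"tz":258.5,"turn":0.685},
    {"tx":430.5,"ty":0,"tz":258.5,"turn":0.685},
    {"tx":430.5,"ty":0,"tz":258.5,"turn":0.685},
    {"tx":430.5,"ty":0,"tz":258.5,"turn":0.685},
    {"tx":430.5,"ty":0,"tz":258.5,"turn":0.685},
  ],
  jaw=87,
)

```text
time: 0.93
ee_pos: [449.2, -301.9, 222.4]
ee_rot: [0.693, -0.693, 0.139, -0.139]
ft_force: [0.9, 0.4, 0.3]
width: 0.997
```

Call:
step_arm(
  commands=[
    {"tx":0,"ty":0,"tz":0,"turn":0},
    {"tx":0,"ty":0,"tz":0,"turn":0},
  ],
)

```text
time: 1.1
ee_pos: [449.5, -302.0, 222.1]
ee_rot: [0.694, -0.694, 0.138, -0.137]
ft_force: [-0.1, -0.2, -0.0]
width: 0.999
```

Run:
```python
from h import *
p,R,s=pose();print(p,R.round(3),s["joint_positions"].round(3))
print("shift for hover z120 (tool xyz):",R.T@(np.array([517.2,-227.6,120])-p), "yaw x",np.degrees(np.arctan2(R[1,0],R[0,0])))
```

```text
[ 449.53708507 -301.9775659   222.07147112] [[ 0.924 -0.001  0.381]
 [-0.381  0.001  0.924]
 [-0.001 -1.     0.   ]] [-0.292  0.244 -0.198 -0.    -1.13  -1.67 ]
shift for hover z120 (tool xyz): [ 34.29970436 102.04809844  94.54413502] yaw x -22.413380089405567
```

Call:
step_arm(
  commands=[
    {"tx":17,"ty":30,"tz":40},
    {"tx":34.5,"ty":60,"tz":80},
    {"tx":34.5,"ty":102,"tz":94.5},
    {"tx":34.5,"ty":102,"tz":94.5},
    {"tx":34.5,"ty":102,"tz":94.5},
    {"tx":34.5,"ty":102,"tz":94.5},
  ],
)

```text
$.commands[0]: bad value
```

Run:
```python
from h import *
p,R,s=pose();print(p,R.T@(np.array([517.2,-227.6,20])-p))
for n in("top","scene"):
    im=cams.grab_frame(n);cv2.imwrite(f"pics/{n}1.png",im[:,:,::-1])
    print(n,proj(n,p))
a=cv2.imread("pics/top1.png")[150:270,330:460];b=cv2.imread("pics/scene1.png")[120:240,140:270]
cv2.imwrite("pics/c3.png",cv2.resize(np.hstack([a,b]),None,fx=3,fy=3,interpolation=cv2.INTER_CUBIC))
```

```text
[ 449.53708507 -301.9775659   222.07147112] [ 34.40493604 202.04804218  94.53074015]
top [460.96319991 226.83592016]
scene [209.55148194  85.05385655]
```

View pics/c3.png

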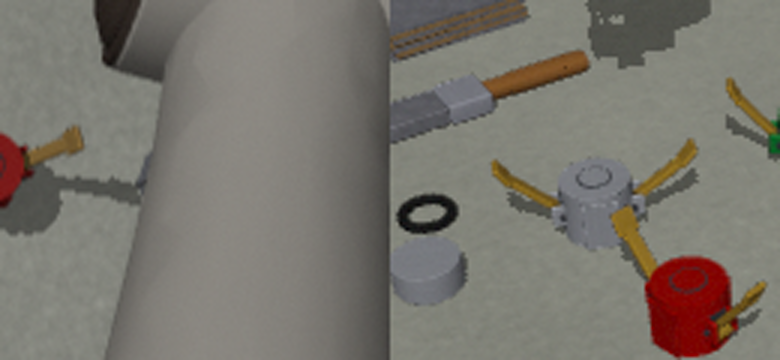

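The call was refused because a row left out "turn", so the picture shows the arm still waiting, with the scene unchanged. Resending.

Call:
step_arm(
  commands=[
    {"tx":17,"ty":30,"tz":40,"turn":0},
    {"tx":34.5,"ty":60,"tz":80,"turn":0},
    {"tx":34.5,"ty":102,"tz":94.5,"turn":0},
    {"tx":34.5,"ty":102,"tz":94.5,"turn":0},
    {"tx":34.5,"ty":102,"tz":94.5,"turn":0},
    {"tx":34.5,"ty":102,"tz":94.5,"turn":0},
  ],
)

```text
time: 1.7
ee_pos: [515.5, -230.9, 119.6]
ee_rot: [-0.693, 0.694, -0.14, 0.138]
ft_force: [-0.4, -0.5, 0.1]
width: 1.0
```

Run:
```python
from h import *
p,R,s=pose();print(p,R.T@(np.array([517.2,-227.6,20])-p))
im=cams.grab_frame("scene");cv2.imwrite(f"pics/scene2.png",im[:,:,::-1])
print(proj("scene",p),[proj("scene",p+R@[0,0,k]) for k in(-43.5,43.5)])
b=cv2.imread("pics/scene2.png")[90:240,130:300]
cv2.imwrite("pics/c4.png",cv2.resize(b,None,fx=4,fy=4,interpolation=cv2.INTER_CUBIC))
```

```text
[ 515.52689361 -230.85692398  119.64486145] [ 0.57490585 99.63902579  3.77349656]
[203.7397089  149.40089082] [array([201.69299646, 139.2572998 ]), array([205.92127349, 160.21281463])]
```

View pics/c4.png

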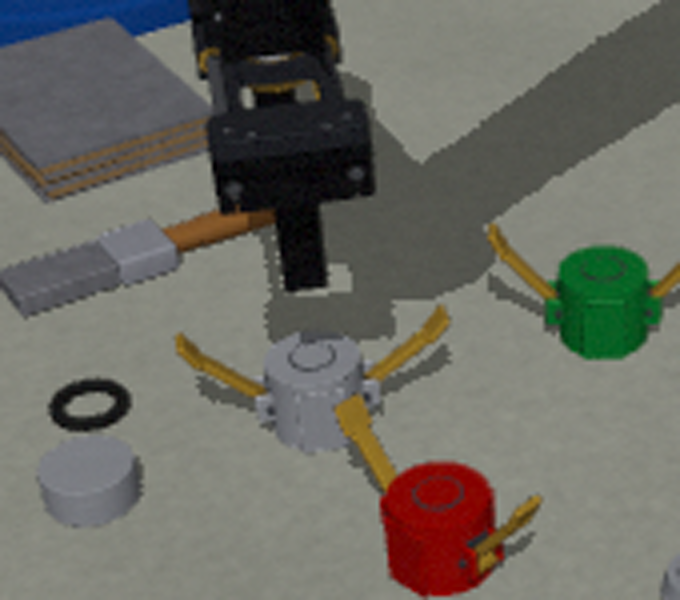

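Call:
step_arm(
  commands=[
    {"tx":0,"ty":15,"tz":0,"turn":0},
    {"tx":0,"ty":30,"tz":0,"turn":0},
    {"tx":0,"ty":30,"tz":0,"turn":0},
    {"tx":0,"ty":30,"tz":0,"turn":0},
  ],
)

```text
time: 2.08
ee_pos: [516.5, -231.2, 91.9]
ee_rot: [-0.693, 0.693, -0.139, 0.14]
ft_force: [-0.2, -0.4, 0.9]
width: 1.001
```

Run:
```python
from h import *
p,R,s=pose();print(p,R.T@(np.array([517.2,-227.6,16])-p),np.degrees(np.arctan2(R[1,0],R[0,0])))
```

```text
[ 516.53747176 -231.23272109   91.85718111] [-0.90237123 75.85559241  3.61418855] -22.7328754456273
```

Call:
step_arm(
  commands=[
    {"tx":-0.5,"ty":20,"tz":3.5,"turn":0},
    {"tx":-0.5,"ty":40,"tz":3.5,"turn":0},
    {"tx":-0.5,"ty":60,"tz":3.5,"turn":0},
    {"tx":-0.5,"ty":75,"tz":3.5,"turn":0},
    {"tx":-0.5,"ty":75,"tz":3.5,"turn":0},
    {"tx":-0.5,"ty":75,"tz":3.5,"turn":0},
  ],
)

```text
time: 2.58
ee_pos: [518.2, -227.2, 16.7]
ee_rot: [-0.693, 0.693, -0.138, 0.139]
ft_force: [0.6, -0.0, 1.3]
width: 0.999
```

Run:
```python
from h import *
p,R,s=pose();print(p,R.T@(np.array([517.2,-227.6,16])-p),np.degrees(np.arctan2(R[1,0],R[0,0])))
im=cams.grab_frame("scene");cv2.imwrite(f"pics/scene3.png",im[:,:,::-1])
b=cv2.imread("pics/scene3.png")[90:240,130:300]
cv2.imwrite("pics/c5.png",cv2.resize(b,None,fx=4,fy=4,interpolation=cv2.INTER_CUBIC))
```

```text
[ 518.15599716 -227.17781131   16.69898259] [-0.72059318  0.69815996 -0.75767319] -22.650044029450097
```

View pics/c5.png

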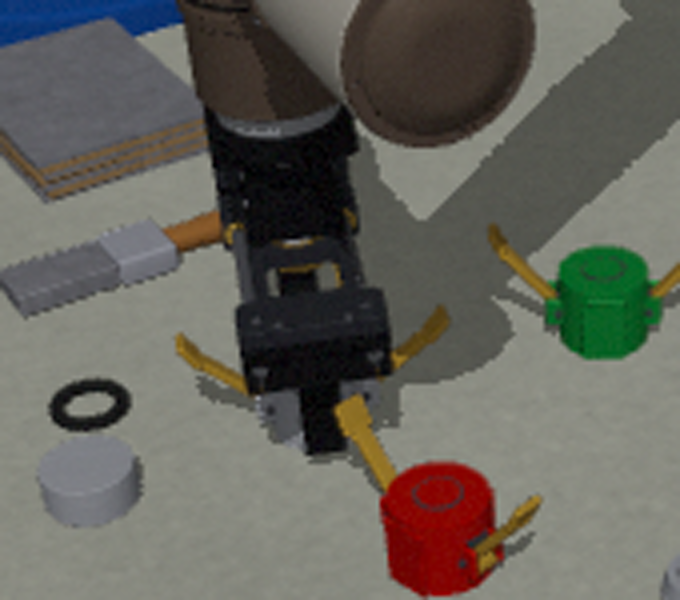

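Scene shows the near finger in front of the aluminium body, at about (210,196), with both arms still up and the red arm clear of it. Closing.

Call:
step_arm(
  commands=[
    {"tx":0,"ty":0,"tz":0,"turn":0},
    {"tx":0,"ty":0,"tz":0,"turn":0},
    {"tx":0,"ty":0,"tz":0,"turn":0},
    {"tx":0,"ty":0,"tz":0,"turn":0},
    {"tx":0,"ty":0,"tz":0,"turn":0},
    {"tx":0,"ty":0,"tz":0,"turn":0},
  ],
  jaw=45,
  force=20,
)

```text
time: 3.13
ee_pos: [517.6, -226.4, 15.8]
ee_rot: [0.693, -0.693, 0.139, -0.139]
ft_force: [0.4, 0.7, 1.6]
width: 0.631
```

Call:
step_arm(
  commands=[
    {"tx":0,"ty":0,"tz":0,"turn":0},
    {"tx":0,"ty":0,"tz":0,"turn":0},
    {"tx":0,"ty":0,"tz":0,"turn":0},
  ],
  jaw=40,
  force=60,
)

```text
time: 3.38
ee_pos: [517.7, -226.4, 15.8]
ee_rot: [0.693, -0.693, 0.139, -0.139]
ft_force: [1.0, 0.3, 2.0]
width: 0.613
```

Call:
step_arm(
  commands=[
    {"tx":0,"ty":-15,"tz":0,"turn":0},
    {"tx":0,"ty":-40,"tz":0,"turn":0},
    {"tx":0,"ty":-70,"tz":0,"turn":0},
    {"tx":0,"ty":-100,"tz":0,"turn":0},
    {"tx":0,"ty":-130,"tz":0,"turn":0},
    {"tx":0,"ty":-160,"tz":0,"turn":0},
    {"tx":0,"ty":-190,"tz":0,"turn":0},
    {"tx":0,"ty":-200,"tz":0,"turn":0},
    {"tx":0,"ty":-200,"tz":0,"turn":0},
  ],
)

```text
time: 4.13
ee_pos: [518.5, -226.6, 217.4]
ee_rot: [0.693, -0.693, 0.137, -0.14]
ft_force: [1.0, 0.1, -4.0]
width: 0.616
```

Run:
```python
from h import *
p,R,s=pose();print(p,s["ft_force"],s["width"],s["joint_positions"].round(2),R.T@(np.array([521.5,133.5,215])-p))
im=cams.grab_frame("scene");cv2.imwrite(f"pics/scene4.png",im[:,:,::-1])
```

```text
[ 518.49803084 -226.59006701  217.35750184] [ 1.04286241  0.07291196 -4.01742954] 0.6159982340230457 [-0.13  0.29 -0.15 -0.   -1.13 -1.84] [-135.90373258    2.19575945  333.47380722]
```

View pics/scene4.png

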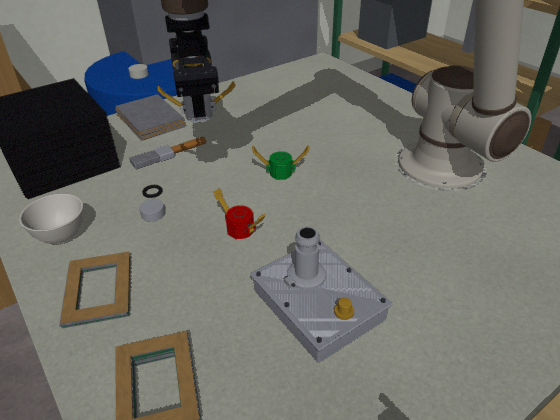

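The coupling is held, upright near (197,105), with arms up and a weight of about 4 N. Moving over the neck.

Call:
step_arm(
  commands=[
    {"tx":-14,"ty":0,"tz":33,"turn":-0.1},
    {"tx":-28,"ty":0,"tz":66,"turn":-0.2},
    {"tx":-42,"ty":0,"tz":100,"turn":-0.3},
    {"tx":-55,"ty":0,"tz":133,"turn":-0.4},
    {"tx":-69,"ty":0,"tz":167,"turn":-0.5},
    {"tx":-82,"ty":0,"tz":200,"turn":-0.5},
    {"tx":-96,"ty":0,"tz":233,"turn":-0.5},
    {"tx":-110,"ty":0,"tz":267,"turn":-0.5},
    {"tx":-123,"ty":0,"tz":300,"turn":-0.5},
    {"tx":-136,"ty":0,"tz":333.5,"turn":-0.5},
  ],
)

```text
time: 5.02
ee_pos: [518.1, 134.8, 211.8]
ee_rot: [-0.705, 0.707, 0.034, -0.039]
ft_force: [1.5, -0.6, -4.1]
width: 0.611
```

Call:
step_arm(
  commands=[
    {"tx":0,"ty":0,"tz":0,"turn":0},
    {"tx":0,"ty":0,"tz":0,"turn":0},
    {"tx":0,"ty":0,"tz":0,"turn":0},
  ],
)

```text
time: 5.27
ee_pos: [518.8, 133.2, 212.6]
ee_rot: [-0.705, 0.707, 0.035, -0.039]
ft_force: [-0.1, -0.7, -3.9]
width: 0.616
```

Run:
```python
from h import *
p,R,s=pose();print(p,s["ft_force"],s["width"],s["joint_positions"].round(2),R.T@(np.array([521.5,133.5,175])-p),R.round(3))
for n in("top","scene"):
    im=cams.grab_frame(n);cv2.imwrite(f"pics/{n}5.png",im[:,:,::-1])
a=cv2.imread("pics/top5.png")[130:260,140:270];b=cv2.imread("pics/scene5.png")[130:340,230:420]
cv2.imwrite("pics/c6.png",np.hstack([cv2.resize(a,(400,400)),cv2.resize(b,(400,442))[:400]]))
cv2.imwrite("pics/c7.png",cv2.resize(b,(760,840),interpolation=cv2.INTER_CUBIC)[:600])
```

```text
[518.80041922 133.23430867 212.57958662] [-0.10787577 -0.71675098 -3.88817117] 0.6162254337643196 [ 0.55  0.24 -0.22 -0.   -1.11 -2.02] [ 2.93632835 37.56273033  0.05408245] [[ 0.994 -0.006 -0.105]
 [ 0.105 -0.003  0.994]
 [-0.006 -1.    -0.002]]
```

View pics/c6.png

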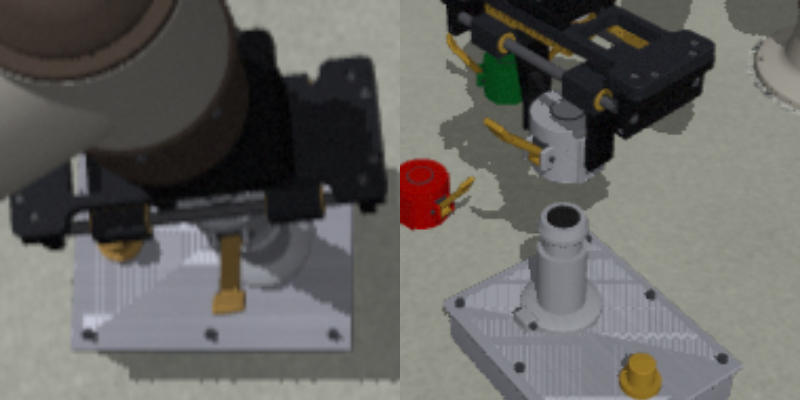

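View pics/c7.png

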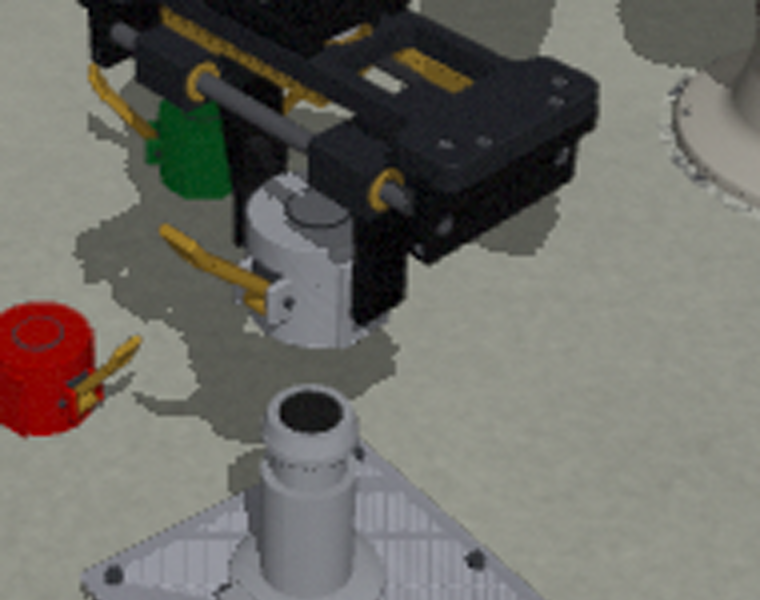

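Run:
```python
from h import *
p,R,s=pose();print(p)
q=plane("scene",(309.25,181.5),p[2]+30.2);print("cap",q, "tool frame offset",R.T@(q-p))
n=plane("scene",(307.2,232.4),144.8);print("neck",n)
print("neck-cap in tool",R.T@(n-q))
```

```text
[519.54915105 132.47053434 213.862093  ]
cap [519.09289259 132.33971496 244.062093  ] tool frame offset [ -0.5707249  -30.19809753  -0.12026588]
neck [521.43581808 133.56707906 144.8       ]
neck-cap in tool [ 2.79698158 99.25181506  1.10133158]
```

The cap sits centred in the fingers. It needs about 2.5 mm along tool x and 1 mm along tool z to line up with the neck. I'll go down to just above the rim, then feel.

Call:
step_arm(
  commands=[
    {"tx":2.5,"ty":10,"tz":0.8,"turn":0},
    {"tx":2.5,"ty":25,"tz":0.8,"turn":0},
    {"tx":2.5,"ty":40,"tz":0.8,"turn":0},
    {"tx":2.5,"ty":46,"tz":0.8,"turn":0},
    {"tx":2.5,"ty":46,"tz":0.8,"turn":0},
    {"tx":2.5,"ty":46,"tz":0.8,"turn":0},
  ],
)

```text
time: 5.87
ee_pos: [523.1, 134.2, 169.4]
ee_rot: [-0.706, 0.706, 0.037, -0.037]
ft_force: [0.7, -0.5, -4.1]
width: 0.615
```

Run:
```python
from h import *
p,R,s=pose();print(p,s["ft_force"])
im=cams.grab_frame("scene");cv2.imwrite(f"pics/scene6.png",im[:,:,::-1])
b=im[130:340,230:420,::-1]
cv2.imwrite("pics/c8.png",cv2.resize(b,(760,840),interpolation=cv2.INTER_CUBIC)[:600])
```

```text
[523.06567821 134.15724092 169.38764989] [ 0.70532529 -0.50047417 -4.0668369 ]
```

View pics/c8.png

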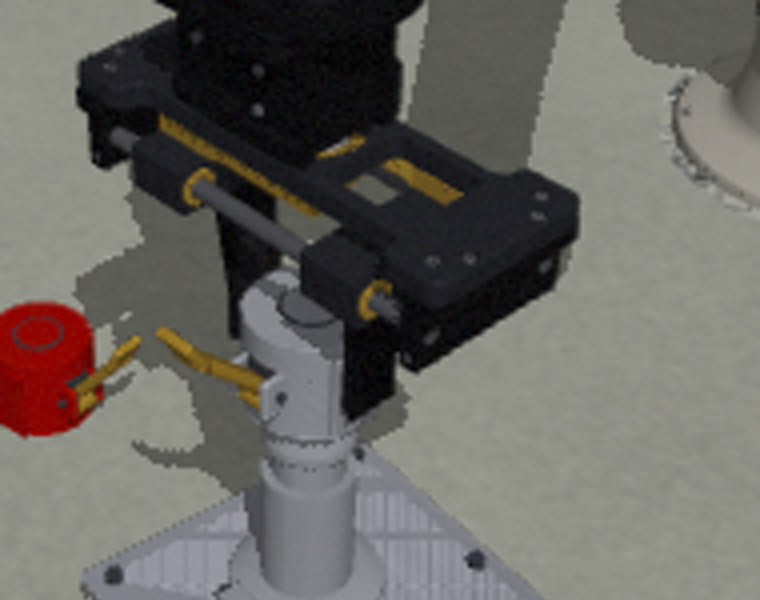

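Run:
```python
from h import *
p,R,s=pose();print(p)
q=plane("scene",(307.25,205.2),p[2]+30.2);n=plane("scene",(307.2,232.4),144.8);print(q,n,R.T@(n-q))
```

```text
[523.48526506 134.53788379 170.10670815]
[521.84848289 132.42767362 200.30670815] [521.43581808 133.56707906 144.8       ] [-0.36123345 55.50636323  1.17317429]
```

Call:
step_arm(
  commands=[
    {"tx":-0.8,"ty":4,"tz":0.3,"turn":0},
    {"tx":-0.8,"ty":8,"tz":0.3,"turn":0},
    {"tx":-0.8,"ty":12,"tz":0.3,"turn":0},
    {"tx":-0.8,"ty":16,"tz":0.3,"turn":0},
    {"tx":-0.8,"ty":16,"tz":0.3,"turn":0},
  ],
)

```text
time: 6.33
ee_pos: [521.3, 134.8, 152.5]
ee_rot: [-0.706, 0.706, 0.036, -0.038]
ft_force: [-1.1, -0.7, -4.8]
width: 0.617
```

Call:
step_arm(
  commands=[
    {"tx":0,"ty":4,"tz":0,"turn":0},
    {"tx":0,"ty":8,"tz":0,"turn":0},
    {"tx":0,"ty":12,"tz":0,"turn":0},
    {"tx":0,"ty":12,"tz":0,"turn":0},
  ],
)

```text
time: 6.67
ee_pos: [521.4, 134.7, 140.4]
ee_rot: [-0.706, 0.706, 0.036, -0.038]
ft_force: [-0.5, 0.1, -4.0]
width: 0.612
```

Call:
step_arm(
  commands=[
    {"tx":0,"ty":3,"tz":0,"turn":0},
    {"tx":0,"ty":6,"tz":0,"turn":0},
    {"tx":0,"ty":9,"tz":0,"turn":0},
    {"tx":0,"ty":9,"tz":0,"turn":0},
  ],
)

```text
time: 7.0
ee_pos: [521.6, 134.8, 131.8]
ee_rot: [-0.706, 0.706, 0.036, -0.037]
ft_force: [0.0, -0.1, -4.5]
width: 0.618
```

Call:
step_arm(
  commands=[
    {"tx":0,"ty":1.5,"tz":0,"turn":0},
    {"tx":0,"ty":3,"tz":0,"turn":0},
    {"tx":0,"ty":3,"tz":0,"turn":0},
  ],
)

```text
time: 7.25
ee_pos: [521.9, 134.9, 129.3]
ee_rot: [-0.706, 0.706, 0.037, -0.037]
ft_force: [0.6, -0.1, -4.5]
width: 0.615
```

Call:
step_arm(
  commands=[
    {"tx":0,"ty":1,"tz":0,"turn":0},
    {"tx":0,"ty":2,"tz":0,"turn":0},
    {"tx":0,"ty":2,"tz":0,"turn":0},
  ],
)

```text
time: 7.5
ee_pos: [521.8, 134.8, 127.4]
ee_rot: [-0.706, 0.706, 0.037, -0.037]
ft_force: [-1.4, -0.4, -4.8]
width: 0.612
```

Call:
step_arm(
  commands=[
    {"tx":0,"ty":1,"tz":0,"turn":0},
    {"tx":0,"ty":2,"tz":0,"turn":0},
    {"tx":0,"ty":2,"tz":0,"turn":0},
  ],
)

```text
time: 7.75
ee_pos: [521.9, 134.5, 125.5]
ee_rot: [-0.706, 0.706, 0.037, -0.037]
ft_force: [0.0, -3.2, -4.2]
width: 0.611
```

Call:
step_arm(
  commands=[
    {"tx":0,"ty":1,"tz":0,"turn":0},
    {"tx":0,"ty":2,"tz":0,"turn":0},
    {"tx":0,"ty":2,"tz":0,"turn":0},
  ],
)

```text
time: 8.0
ee_pos: [522.1, 134.5, 124.3]
ee_rot: [-0.706, 0.706, 0.037, -0.037]
ft_force: [-1.7, -4.0, 2.4]
width: 0.612
```

Call:
step_arm(
  commands=[
    {"tx":0,"ty":0.7,"tz":-0.4,"turn":0},
    {"tx":0,"ty":1.5,"tz":-0.4,"turn":0},
    {"tx":0,"ty":1.5,"tz":-0.4,"turn":0},
  ],
)

```text
time: 8.25
ee_pos: [522.4, 134.6, 122.9]
ee_rot: [0.706, -0.706, -0.038, 0.037]
ft_force: [-1.8, -4.4, 3.3]
width: 0.62
```

Call:
step_arm(
  commands=[
    {"tx":0,"ty":0.7,"tz":0,"turn":0},
    {"tx":0,"ty":1.5,"tz":0,"turn":0},
    {"tx":0,"ty":1.5,"tz":0,"turn":0},
  ],
)

```text
time: 8.5
ee_pos: [522.5, 134.7, 121.0]
ee_rot: [0.706, -0.706, -0.038, 0.037]
ft_force: [-1.5, -4.1, 2.4]
width: 0.617
```

Call:
step_arm(
  commands=[
    {"tx":0,"ty":0.5,"tz":-0.3,"turn":0},
    {"tx":0,"ty":1,"tz":-0.3,"turn":0},
    {"tx":0,"ty":1,"tz":-0.3,"turn":0},
  ],
)

```text
time: 8.75
ee_pos: [522.6, 134.6, 120.0]
ee_rot: [0.706, -0.706, -0.038, 0.037]
ft_force: [-1.1, -2.3, 4.9]
width: 0.615
```

Call:
step_arm(
  commands=[
    {"tx":0,"ty":0.5,"tz":0,"turn":0},
    {"tx":0,"ty":1,"tz":0,"turn":0},
    {"tx":0,"ty":1,"tz":0,"turn":0},
  ],
)

```text
time: 9.0
ee_pos: [522.6, 134.7, 119.8]
ee_rot: [0.706, -0.706, -0.038, 0.037]
ft_force: [-4.4, -2.6, 9.1]
width: 0.614
```

Call:
step_arm(
  commands=[
    {"tx":0,"ty":0.5,"tz":0,"turn":0},
    {"tx":0,"ty":0.5,"tz":0,"turn":0},
  ],
)

```text
time: 9.17
ee_pos: [522.7, 134.7, 119.9]
ee_rot: [0.706, -0.706, -0.038, 0.037]
ft_force: [-5.0, -2.3, 11.4]
width: 0.612
```

Call:
step_arm(
  commands=[
    {"tx":0,"ty":0.5,"tz":0,"turn":0},
    {"tx":0,"ty":0.5,"tz":0,"turn":0},
  ],
)

```text
time: 9.33
ee_pos: [522.7, 134.7, 119.8]
ee_rot: [0.706, -0.706, -0.038, 0.037]
ft_force: [-5.2, -1.7, 13.6]
width: 0.615
```

Call:
step_arm(
  commands=[
    {"tx":0.3,"ty":0.7,"tz":0,"turn":0},
    {"tx":0.5,"ty":1.4,"tz":0,"turn":0},
    {"tx":0.5,"ty":1.4,"tz":0,"turn":0},
  ],
)

```text
time: 9.58
ee_pos: [522.7, 134.6, 119.7]
ee_rot: [0.706, -0.706, -0.038, 0.037]
ft_force: [-10.2, -2.0, 21.9]
width: 0.619
```

Call:
step_arm(
  commands=[
    {"tx":0.4,"ty":0.7,"tz":0,"turn":0},
    {"tx":0.4,"ty":1.2,"tz":0,"turn":0},
    {"tx":0.4,"ty":1.2,"tz":0,"turn":0},
  ],
)

```text
time: 9.83
ee_pos: [522.8, 134.6, 119.6]
ee_rot: [-0.706, 0.706, 0.038, -0.037]
ft_force: [-13.6, -2.5, 27.8]
width: 0.614
```

Run:
```python
from h import *
p,R,s=pose();print(p,R.round(3),s["ft_force"],s["width"])
im=cams.grab_frame("scene");cv2.imwrite(f"pics/scene7.png",im[:,:,::-1])
b=im[150:330,230:400,::-1]
cv2.imwrite("pics/c9.png",cv2.resize(b,(560,593),interpolation=cv2.INTER_CUBIC))
```

```text
[522.76997255 134.64859873 119.63120761] [[ 0.994  0.001 -0.106]
 [ 0.106 -0.     0.994]
 [ 0.001 -1.    -0.   ]] [-13.62642942  -2.46181478  27.77124336] 0.6144687406732147
```

View pics/c9.png

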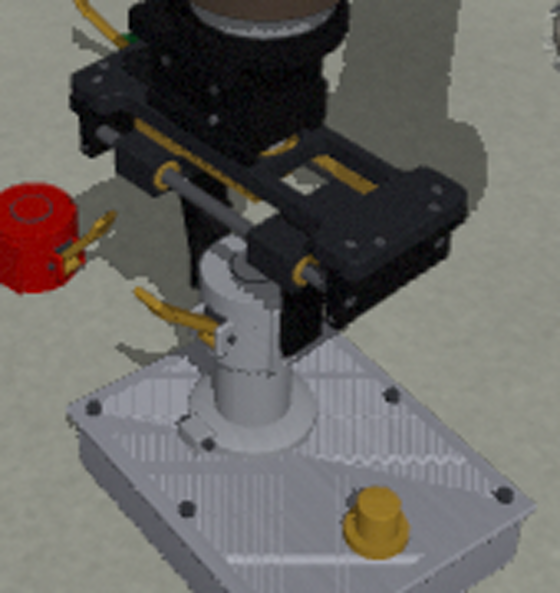

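Home: TCP stays at 119.6 mm while the push climbs to about 32 N, and the picture shows the coupling upright on the neck with arms up. The side force in x means my tx correction went the wrong way. I'll relax it and the push, then let go.

Call:
step_arm(
  commands=[
    {"tx":-1,"ty":0,"tz":0,"turn":0},
    {"tx":-2.5,"ty":0,"tz":-0.4,"turn":0},
    {"tx":-2.5,"ty":0,"tz":-0.4,"turn":0},
  ],
)

```text
time: 10.13
ee_pos: [522.8, 134.7, 119.7]
ee_rot: [0.707, -0.706, -0.04, 0.035]
ft_force: [-8.6, -1.8, 24.4]
width: 0.615
```

Call:
step_arm(
  commands=[
    {"tx":0,"ty":-2,"tz":0,"turn":0},
    {"tx":0,"ty":-4,"tz":0,"turn":0},
    {"tx":0,"ty":-4,"tz":0,"turn":0},
  ],
)

```text
time: 10.38
ee_pos: [522.2, 134.7, 119.9]
ee_rot: [0.707, -0.705, -0.039, 0.036]
ft_force: [2.0, 0.8, 7.0]
width: 0.616
```

Call:
step_arm(
  commands=[
    {"tx":0,"ty":0,"tz":0,"turn":0},
    {"tx":0,"ty":0,"tz":0,"turn":0},
    {"tx":0,"ty":0,"tz":0,"turn":0},
    {"tx":0,"ty":0,"tz":0,"turn":0},
  ],
  jaw=75,
  force=20,
)

```text
time: 10.72
ee_pos: [520.0, 133.7, 118.1]
ee_rot: [-0.706, 0.706, 0.036, -0.038]
ft_force: [0.8, 0.0, -0.4]
width: 0.817
```

Call:
step_arm(
  commands=[
    {"tx":0,"ty":-10,"tz":0,"turn":0},
    {"tx":0,"ty":-30,"tz":0,"turn":0},
    {"tx":0,"ty":-60,"tz":0,"turn":0},
    {"tx":0,"ty":-85,"tz":0,"turn":0},
    {"tx":0,"ty":-85,"tz":0,"turn":0},
    {"tx":0,"ty":-85,"tz":0,"turn":0},
  ],
)

```text
time: 11.22
ee_pos: [521.3, 134.2, 206.1]
ee_rot: [0.707, -0.705, -0.038, 0.036]
ft_force: [-0.5, -0.6, -0.7]
width: 0.86
```

Run:
```python
from h import *
p,R,s=pose();print(p,R.round(3),s["ft_force"],s["width"])
im=cams.grab_frame("scene");cv2.imwrite(f"pics/scene8.png",im[:,:,::-1])
b=im[150:330,230:400,::-1]
cv2.imwrite("pics/c10.png",cv2.resize(b,(560,593),interpolation=cv2.INTER_CUBIC))
print("expect ring",proj("scene",[521.5,133.6,151]))
```

```text
[521.25718501 134.23327323 206.09036661] [[ 0.995  0.004 -0.105]
 [ 0.105  0.002  0.995]
 [ 0.004 -1.     0.002]] [-0.52160025 -0.58972697 -0.67579585] 0.8595458554469411
expect ring [307.25790663 229.53581245]
```

View pics/c10.png

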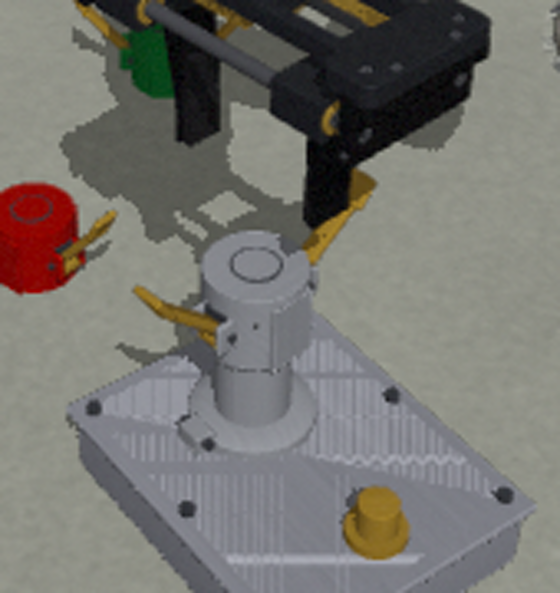

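Released and clear. The coupling's ring is at about (307,230), which matches the home prediction of (307.3,229.5), and both arms are up. Next I'll close the fingers and move out over the +x arm.

Call:
step_arm(
  commands=[
    {"tx":18,"ty":0,"tz":0,"turn":0},
    {"tx":36,"ty":0,"tz":0,"turn":0},
    {"tx":54,"ty":0,"tz":-0.5,"turn":0},
    {"tx":54,"ty":0,"tz":-0.5,"turn":0},
    {"tx":54,"ty":0,"tz":-0.5,"turn":0},
    {"tx":54,"ty":0,"tz":-0.5,"turn":0},
    {"tx":54,"ty":0,"tz":-0.5,"turn":0},
    {"tx":54,"ty":0,"tz":-0.5,"turn":0},
  ],
  jaw=0,
  force=20,
)

```text
time: 11.93
ee_pos: [573.5, 138.8, 203.9]
ee_rot: [-0.706, 0.706, 0.037, -0.037]
ft_force: [0.9, 0.1, -0.8]
width: 0.339
```

Run:
```python
from h import *
p,R,s=pose();print(p,s["ft_force"],s["width"],"rel axis",R.T@(p-np.array([521.5,133.7,127.5])))
im=cams.grab_frame("scene");cv2.imwrite(f"pics/scene9.png",im[:,:,::-1])
b=im[150:330,230:400,::-1]
cv2.imwrite("pics/c11.png",cv2.resize(b,(560,593),interpolation=cv2.INTER_CUBIC))
```

```text
[573.53694004 138.76988996 203.90906511] [ 0.88185582  0.09542286 -0.75986374] 0.33881233321880555 rel axis [ 52.23838887 -76.43862602  -0.42346486]
```

View pics/c11.png

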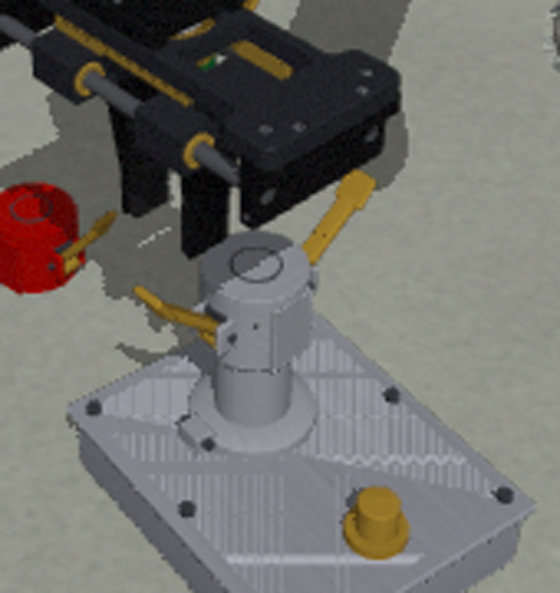

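Fingers are still closing, at about (288,224), above the +x arm. I'll let them close while coming down to about 185 mm.

Call:
step_arm(
  commands=[
    {"tx":1.5,"ty":0,"tz":0.4,"turn":0},
    {"tx":1.5,"ty":0,"tz":0.4,"turn":0},
    {"tx":1.5,"ty":0,"tz":0.4,"turn":0},
    {"tx":1.5,"ty":0,"tz":0.4,"turn":0},
    {"tx":1.5,"ty":0,"tz":0.4,"turn":0},
    {"tx":1.5,"ty":6,"tz":0.4,"turn":0},
    {"tx":1.5,"ty":12,"tz":0.4,"turn":0},
    {"tx":1.5,"ty":18,"tz":0.4,"turn":0},
    {"tx":1.5,"ty":18,"tz":0.4,"turn":0},
  ],
)

```text
time: 12.73
ee_pos: [574.7, 139.0, 183.8]
ee_rot: [-0.706, 0.707, 0.036, -0.038]
ft_force: [0.2, -0.0, -0.6]
width: 0.008
```

Run:
```python
from h import *
p,R,s=pose();print(p,s["ft_force"],s["width"],"rel axis",R.T@(p-np.array([521.5,133.7,127.5])))
im=cams.grab_frame("scene");cv2.imwrite(f"pics/scene10.png",im[:,:,::-1])
b=im[150:330,230:400,::-1]
cv2.imwrite("pics/c12.png",cv2.resize(b,(560,593),interpolation=cv2.INTER_CUBIC))
```

```text
[574.65297572 139.01818125 183.84602987] [ 0.1555443  -0.00448604 -0.61549638] 0.00822136334584518 rel axis [ 53.21344525 -56.53881564  -0.29754455]
```

View pics/c12.png

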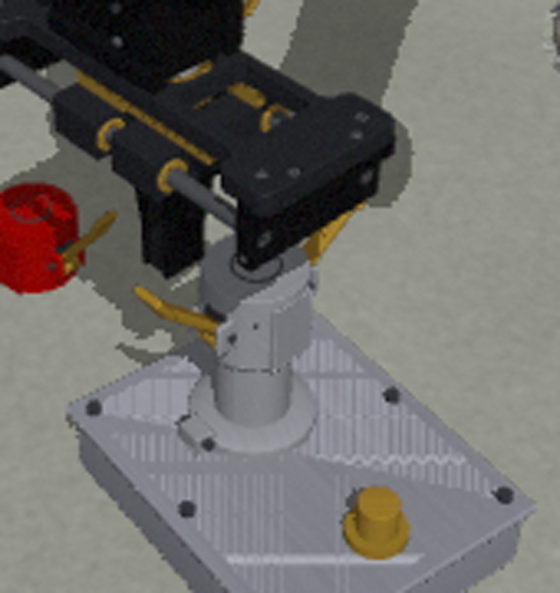

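Fingers are shut above the +x arm. Pressing down slowly, watching the force.

Call:
step_arm(
  commands=[
    {"tx":0,"ty":3,"tz":0,"turn":0},
    {"tx":0,"ty":6,"tz":0,"turn":0},
    {"tx":0,"ty":9,"tz":0,"turn":0},
    {"tx":0,"ty":12,"tz":0,"turn":0},
  ],
)

```text
time: 13.12
ee_pos: [575.7, 139.4, 173.7]
ee_rot: [0.706, -0.706, -0.037, 0.037]
ft_force: [0.4, 0.2, 1.1]
width: 0.002
```

Call:
step_arm(
  commands=[
    {"tx":0,"ty":3,"tz":0,"turn":0},
    {"tx":0,"ty":6,"tz":0,"turn":0},
    {"tx":0,"ty":9,"tz":0,"turn":0},
    {"tx":0,"ty":12,"tz":0,"turn":0},
  ],
)

```text
time: 13.45
ee_pos: [575.9, 139.4, 162.1]
ee_rot: [-0.706, 0.706, 0.037, -0.037]
ft_force: [-0.7, -0.6, 3.0]
width: 0.006
```

Call:
step_arm(
  commands=[
    {"tx":0,"ty":3,"tz":0,"turn":0},
    {"tx":0,"ty":6,"tz":0,"turn":0},
    {"tx":0,"ty":9,"tz":0,"turn":0},
  ],
)

```text
time: 13.7
ee_pos: [576.3, 139.6, 153.2]
ee_rot: [0.706, -0.706, -0.038, 0.037]
ft_force: [0.3, 0.1, 2.7]
width: 0.003
```

Call:
step_arm(
  commands=[
    {"tx":0,"ty":3,"tz":0,"turn":0},
    {"tx":0,"ty":6,"tz":0,"turn":0},
    {"tx":0,"ty":9,"tz":0,"turn":0},
  ],
)

```text
time: 13.95
ee_pos: [576.5, 139.7, 144.2]
ee_rot: [0.706, -0.706, -0.038, 0.036]
ft_force: [0.1, -0.8, 4.2]
width: 0.001
```

Call:
step_arm(
  commands=[
    {"tx":0,"ty":3,"tz":0,"turn":0},
    {"tx":0,"ty":6,"tz":0,"turn":0},
  ],
)

```text
time: 14.12
ee_pos: [576.4, 139.7, 138.1]
ee_rot: [0.706, -0.706, -0.038, 0.036]
ft_force: [1.3, 0.5, 4.2]
width: 0.002
```

Call:
step_arm(
  commands=[
    {"tx":0,"ty":3,"tz":0,"turn":0},
    {"tx":0,"ty":6,"tz":0,"turn":0},
  ],
)

```text
time: 14.28
ee_pos: [576.4, 139.7, 132.0]
ee_rot: [0.706, -0.706, -0.038, 0.037]
ft_force: [2.0, -0.3, 3.5]
width: 0.001
```

Smooth, at 3–4 N. Continuing.

Call:
step_arm(
  commands=[
    {"tx":0,"ty":3,"tz":0,"turn":0},
    {"tx":0,"ty":6,"tz":0,"turn":0},
  ],
)

```text
time: 14.45
ee_pos: [576.7, 139.6, 126.5]
ee_rot: [0.706, -0.706, -0.038, 0.036]
ft_force: [2.5, 1.0, 7.5]
width: 0.004
```

Call:
step_arm(
  commands=[
    {"tx":0,"ty":3,"tz":0,"turn":0},
    {"tx":0,"ty":6,"tz":0,"turn":0},
  ],
)

```text
time: 14.62
ee_pos: [576.2, 139.5, 120.7]
ee_rot: [0.706, -0.706, -0.038, 0.037]
ft_force: [0.1, 1.4, 7.4]
width: 0.008
```

Call:
step_arm(
  commands=[
    {"tx":0,"ty":2,"tz":0,"turn":0},
    {"tx":0,"ty":4,"tz":0,"turn":0},
  ],
)

```text
time: 14.78
ee_pos: [575.3, 139.4, 116.4]
ee_rot: [-0.706, 0.706, 0.037, -0.037]
ft_force: [-0.9, 1.4, 7.5]
width: 0.005
```

Call:
step_arm(
  commands=[
    {"tx":0,"ty":2,"tz":0,"turn":0},
    {"tx":0,"ty":4,"tz":0,"turn":0},
  ],
)

```text
time: 14.95
ee_pos: [575.7, 139.6, 112.4]
ee_rot: [0.706, -0.706, -0.037, 0.037]
ft_force: [0.1, 0.6, 8.2]
width: 0.01
```

Call:
step_arm(
  commands=[
    {"tx":0,"ty":2,"tz":0,"turn":0},
    {"tx":0,"ty":4,"tz":0,"turn":0},
  ],
)

```text
time: 15.12
ee_pos: [575.8, 139.7, 108.3]
ee_rot: [0.706, -0.706, -0.037, 0.037]
ft_force: [0.4, 0.1, 5.7]
width: 0.002
```

Call:
step_arm(
  commands=[
    {"tx":0,"ty":1.5,"tz":0,"turn":0},
    {"tx":0,"ty":3,"tz":0,"turn":0},
  ],
)

```text
time: 15.28
ee_pos: [575.8, 139.7, 105.1]
ee_rot: [0.706, -0.706, -0.037, 0.037]
ft_force: [-0.0, 2.0, 4.9]
width: 0.006
```

Call:
step_arm(
  commands=[
    {"tx":0,"ty":1.5,"tz":0,"turn":0},
    {"tx":0,"ty":1.5,"tz":0,"turn":0},
  ],
)

```text
time: 15.45
ee_pos: [575.8, 139.7, 103.5]
ee_rot: [0.706, -0.706, -0.037, 0.037]
ft_force: [0.7, 0.3, 4.6]
width: 0.007
```

Call:
step_arm(
  commands=[
    {"tx":0,"ty":1.5,"tz":0,"turn":0},
    {"tx":0,"ty":1.5,"tz":0,"turn":0},
  ],
)

```text
time: 15.62
ee_pos: [576.3, 139.8, 102.4]
ee_rot: [0.706, -0.706, -0.038, 0.037]
ft_force: [1.7, 1.1, 5.8]
width: 0.005
```

Call:
step_arm(
  commands=[
    {"tx":0,"ty":1.5,"tz":0,"turn":0},
    {"tx":0,"ty":1.5,"tz":0,"turn":0},
  ],
)

```text
time: 15.78
ee_pos: [576.9, 140.0, 101.4]
ee_rot: [0.706, -0.706, -0.038, 0.036]
ft_force: [1.5, -0.0, 6.6]
width: 0.005
```

Call:
step_arm(
  commands=[
    {"tx":0,"ty":1.5,"tz":0,"turn":0},
    {"tx":0,"ty":1.5,"tz":0,"turn":0},
  ],
)

```text
time: 15.95
ee_pos: [577.3, 140.1, 100.3]
ee_rot: [0.706, -0.706, -0.039, 0.036]
ft_force: [1.8, 1.2, 7.3]
width: 0.005
```

Run:
```python
from h import *
p,R,s=pose();print(p,s["ft_force"],s["width"],"rel axis",R.T@(p-np.array([521.5,133.7,127.5])))
im=cams.grab_frame("scene");cv2.imwrite(f"pics/scene11.png",im[:,:,::-1])
b=im[150:330,230:400,::-1]
cv2.imwrite("pics/c13.png",cv2.resize(b,(560,593),interpolation=cv2.INTER_CUBIC))
```

```text
[577.32060239 140.07222644 100.27360166] [1.81336429 1.19017287 7.32068753] 0.004864998382094594 rel axis [56.07138694 27.4524399   0.42987981]
```

View pics/c13.png

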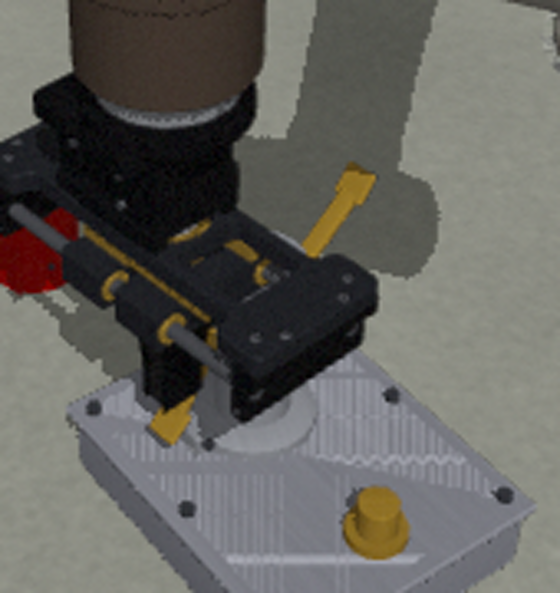

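Run:
```python
from h import *
ux=np.array([.9945,.105,0])
for a in(40,45,50,55):
    a=np.radians(a);L=64
    for z0 in(127.5,):
        print(np.degrees(a).round(),proj("scene",np.array([521.5,133.7,z0])+ux*(27+L*np.cos(a))-np.array([0,0,L*np.sin(a)])))
```

```text
40.0 [272.61895187 280.78157807]
45.0 [274.43709293 281.36980511]
50.0 [276.38909486 281.70054976]
55.0 [278.4583788 281.7756972]
```

Call:
step_arm(
  commands=[
    {"tx":-1,"ty":1,"tz":0,"turn":0},
    {"tx":-2,"ty":2,"tz":0,"turn":0},
    {"tx":-2,"ty":2,"tz":0,"turn":0},
  ],
)

```text
time: 16.25
ee_pos: [577.1, 140.2, 99.8]
ee_rot: [0.707, -0.706, -0.041, 0.035]
ft_force: [5.1, 0.6, 10.9]
width: 0.006
```

Call:
step_arm(
  commands=[
    {"tx":-1,"ty":1,"tz":0,"turn":0},
    {"tx":-1,"ty":2,"tz":0,"turn":0},
    {"tx":-1,"ty":2,"tz":0,"turn":0},
  ],
)

```text
time: 16.5
ee_pos: [577.3, 140.4, 98.9]
ee_rot: [0.707, -0.705, -0.042, 0.034]
ft_force: [4.8, -0.3, 13.8]
width: 0.003
```

Run:
```python
from h import *
p,R,s=pose();print(p,s["ft_force"],"rel axis",R.T@(p-np.array([521.5,133.7,127.5])))
```

```text
[577.28309133 140.37235288  98.88324561] [ 4.8478903  -0.29153352 13.75808783] rel axis [55.85070958 29.24881698  0.63019706]
```

Arm a has stopped: force rises to 14 N with no travel. I'll lift and check.

Call:
step_arm(
  commands=[
    {"tx":1,"ty":-8,"tz":-0.5,"turn":0},
    {"tx":1,"ty":-30,"tz":-0.5,"turn":0},
    {"tx":1,"ty":-60,"tz":-0.5,"turn":0},
    {"tx":1,"ty":-90,"tz":-0.5,"turn":0},
    {"tx":0,"ty":-108,"tz":-0.5,"turn":0},
    {"tx":0,"ty":-110,"tz":-0.5,"turn":0},
    {"tx":0,"ty":-110,"tz":-0.5,"turn":0},
  ],
)

```text
time: 17.08
ee_pos: [571.7, 138.5, 204.6]
ee_rot: [0.706, -0.706, -0.036, 0.037]
ft_force: [0.1, 0.3, -1.0]
width: 0.007
```

Run:
```python
from h import *
p,R,s=pose();print(p,s["ft_force"],"rel axis",R.T@(p-np.array([521.5,133.7,127.5])),R.round(3),s["joint_positions"].round(2))
im=cams.grab_frame("scene");cv2.imwrite(f"pics/scene12.png",im[:,:,::-1])
b=im[150:330,230:400,::-1]
cv2.imwrite("pics/c14.png",cv2.resize(b,(560,593),interpolation=cv2.INTER_CUBIC))
```

```text
[571.7455444  138.49381159 204.57992128] [ 0.11342434  0.32118038 -0.99562884] rel axis [ 50.33347296 -77.1704858   -0.40895889] [[ 0.995 -0.002 -0.104]
 [ 0.104  0.     0.995]
 [-0.002 -1.     0.001]] [ 0.51  0.34 -0.11 -0.   -1.12 -1.98]
```

View pics/c14.png

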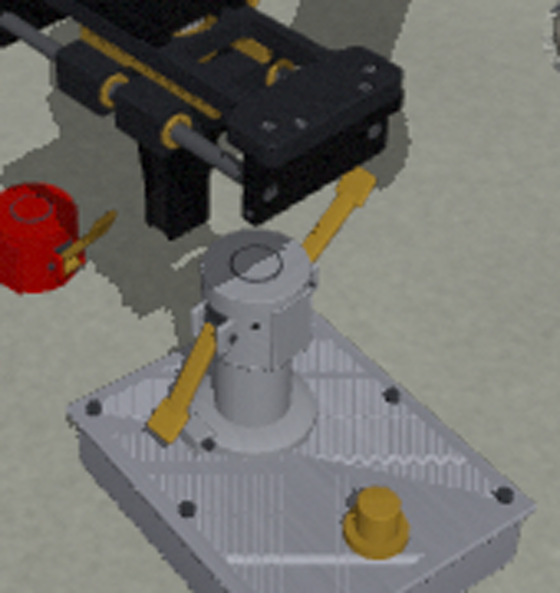

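Arm a is fully down with its tab at about (281,280), and the ring is unmoved at (307,230). Arm b is still up. Moving across to arm b.

Call:
step_arm(
  commands=[
    {"tx":-25,"ty":0,"tz":0,"turn":0},
    {"tx":-50,"ty":0,"tz":0,"turn":0},
    {"tx":-75,"ty":0,"tz":0,"turn":0},
    {"tx":-100,"ty":0,"tz":0.4,"turn":0},
    {"tx":-104.5,"ty":0,"tz":0.4,"turn":0},
    {"tx":-104.5,"ty":0,"tz":0.4,"turn":0},
    {"tx":-104.5,"ty":10,"tz":0.4,"turn":0},
    {"tx":-104.5,"ty":20,"tz":0.4,"turn":0},
    {"tx":-104.5,"ty":20,"tz":0.4,"turn":0},
  ],
)

```text
time: 17.88
ee_pos: [468.0, 127.5, 181.6]
ee_rot: [-0.705, 0.707, 0.035, -0.039]
ft_force: [0.6, -0.9, -0.0]
width: 0.008
```

Run:
```python
from h import *
p,R,s=pose();print(p,s["ft_force"],"rel axis",R.T@(p-np.array([521.5,133.7,127.5])))
```

```text
[467.97024799 127.49684502 181.62558263] [ 0.57119599 -0.85994683 -0.03031917] rel axis [-54.19608893 -53.81204968  -0.73445996]
```

Call:
step_arm(
  commands=[
    {"tx":0,"ty":3,"tz":0.5,"turn":0},
    {"tx":0,"ty":6,"tz":0.5,"turn":0},
    {"tx":0,"ty":9,"tz":0.5,"turn":0},
    {"tx":0,"ty":12,"tz":0.5,"turn":0},
  ],
)

```text
time: 18.22
ee_pos: [469.1, 128.6, 172.6]
ee_rot: [0.706, -0.706, -0.037, 0.037]
ft_force: [-0.1, -0.4, 0.6]
width: 0.003
```

Call:
step_arm(
  commands=[
    {"tx":0,"ty":3,"tz":0,"turn":0},
    {"tx":0,"ty":6,"tz":0,"turn":0},
    {"tx":0,"ty":9,"tz":0,"turn":0},
    {"tx":0,"ty":12,"tz":0,"turn":0},
  ],
)

```text
time: 18.55
ee_pos: [468.8, 128.6, 160.8]
ee_rot: [0.706, -0.706, -0.037, 0.037]
ft_force: [-0.9, 0.7, -0.0]
width: 0.002
```

Call:
step_arm(
  commands=[
    {"tx":0,"ty":3,"tz":0,"turn":0},
    {"tx":0,"ty":6,"tz":0,"turn":0},
    {"tx":0,"ty":9,"tz":0,"turn":0},
  ],
)

```text
time: 18.8
ee_pos: [469.3, 128.8, 152.3]
ee_rot: [0.706, -0.706, -0.038, 0.037]
ft_force: [-0.2, 0.7, 3.8]
width: 0.005
```

Call:
step_arm(
  commands=[
    {"tx":0,"ty":3,"tz":0,"turn":0},
    {"tx":0,"ty":6,"tz":0,"turn":0},
  ],
)

```text
time: 18.97
ee_pos: [469.1, 128.7, 146.3]
ee_rot: [0.706, -0.706, -0.037, 0.037]
ft_force: [-0.1, -0.1, 4.0]
width: 0.006
```

Call:
step_arm(
  commands=[
    {"tx":0,"ty":3,"tz":0,"turn":0},
    {"tx":0,"ty":6,"tz":0,"turn":0},
  ],
)

```text
time: 19.13
ee_pos: [468.6, 128.5, 139.8]
ee_rot: [-0.706, 0.706, 0.037, -0.037]
ft_force: [-1.0, -0.3, 4.4]
width: 0.006
```

Call:
step_arm(
  commands=[
    {"tx":0,"ty":3,"tz":0,"turn":0},
    {"tx":0,"ty":6,"tz":0,"turn":0},
  ],
)

```text
time: 19.3
ee_pos: [468.3, 128.3, 133.5]
ee_rot: [-0.706, 0.706, 0.037, -0.037]
ft_force: [-2.0, 0.1, 4.1]
width: 0.006
```

Call:
step_arm(
  commands=[
    {"tx":0,"ty":3,"tz":0,"turn":0},
    {"tx":0,"ty":6,"tz":0,"turn":0},
  ],
)

```text
time: 19.47
ee_pos: [468.0, 128.3, 127.5]
ee_rot: [-0.706, 0.706, 0.036, -0.038]
ft_force: [-4.5, 0.5, 8.3]
width: 0.009
```

Call:
step_arm(
  commands=[
    {"tx":0,"ty":3,"tz":0,"turn":0},
    {"tx":0,"ty":6,"tz":0,"turn":0},
  ],
)

```text
time: 19.63
ee_pos: [468.3, 128.4, 121.9]
ee_rot: [-0.706, 0.706, 0.037, -0.037]
ft_force: [-2.7, -0.4, 7.7]
width: 0.003
```

Call:
step_arm(
  commands=[
    {"tx":0,"ty":2,"tz":0,"turn":0},
    {"tx":0,"ty":4,"tz":0,"turn":0},
  ],
)

```text
time: 19.8
ee_pos: [469.3, 128.6, 118.3]
ee_rot: [-0.706, 0.706, 0.038, -0.037]
ft_force: [-0.7, -0.8, 7.4]
width: 0.003
```

Call:
step_arm(
  commands=[
    {"tx":0,"ty":2,"tz":0,"turn":0},
    {"tx":0,"ty":4,"tz":0,"turn":0},
  ],
)

```text
time: 19.97
ee_pos: [470.3, 129.0, 114.8]
ee_rot: [0.706, -0.706, -0.039, 0.036]
ft_force: [0.3, -1.0, 7.6]
width: 0.008
```

Call:
step_arm(
  commands=[
    {"tx":0,"ty":2,"tz":0,"turn":0},
    {"tx":0,"ty":4,"tz":0,"turn":0},
  ],
)

```text
time: 20.13
ee_pos: [470.1, 129.1, 110.7]
ee_rot: [0.706, -0.706, -0.038, 0.036]
ft_force: [-1.2, 0.1, 6.3]
width: 0.006
```

Call:
step_arm(
  commands=[
    {"tx":0,"ty":2,"tz":0,"turn":0},
    {"tx":0,"ty":4,"tz":0,"turn":0},
  ],
)

```text
time: 20.3
ee_pos: [469.7, 129.0, 106.4]
ee_rot: [0.706, -0.706, -0.038, 0.036]
ft_force: [-2.1, -0.4, 6.7]
width: 0.007
```

Call:
step_arm(
  commands=[
    {"tx":0,"ty":1.5,"tz":0,"turn":0},
    {"tx":0,"ty":3,"tz":0,"turn":0},
  ],
)

```text
time: 20.47
ee_pos: [469.5, 128.9, 103.8]
ee_rot: [0.706, -0.706, -0.038, 0.037]
ft_force: [-4.9, 0.6, 14.5]
width: 0.01
```

Call:
step_arm(
  commands=[
    {"tx":0,"ty":1.5,"tz":0,"turn":0},
    {"tx":0,"ty":1.5,"tz":0,"turn":0},
  ],
)

```text
time: 20.63
ee_pos: [469.5, 128.8, 103.3]
ee_rot: [-0.706, 0.706, 0.038, -0.037]
ft_force: [-5.5, -0.8, 15.8]
width: -0.001
```

Call:
step_arm(
  commands=[
    {"tx":0.5,"ty":1,"tz":0,"turn":0},
    {"tx":0.5,"ty":1,"tz":0,"turn":0},
  ],
)

```text
time: 20.8
ee_pos: [469.7, 128.8, 103.0]
ee_rot: [-0.706, 0.706, 0.038, -0.037]
ft_force: [-8.2, -0.4, 21.2]
width: 0.003
```

Call:
step_arm(
  commands=[
    {"tx":-1,"ty":-8,"tz":0,"turn":0},
    {"tx":-1,"ty":-30,"tz":0,"turn":0},
    {"tx":-1,"ty":-60,"tz":0,"turn":0},
    {"tx":-1,"ty":-95,"tz":0,"turn":0},
    {"tx":-30,"ty":-130,"tz":0,"turn":0},
    {"tx":-60,"ty":-140,"tz":0,"turn":0},
    {"tx":-80,"ty":-140,"tz":0,"turn":0},
    {"tx":-80,"ty":-140,"tz":0,"turn":0},
  ],
)

```text
time: 21.47
ee_pos: [387.1, 119.6, 241.1]
ee_rot: [0.707, -0.705, -0.038, 0.037]
ft_force: [-1.2, -0.6, -0.5]
width: 0.006
```

Run:
```python
from h import *
p,R,s=pose();print(p,s["ft_force"])
for n in("top","scene"):
    im=cams.grab_frame(n);cv2.imwrite(f"pics/{n}13.png",im[:,:,::-1])
ux=np.array([.9945,.105,0])
for n in("top","scene"):
  for sg in(1,-1):
    print(n,sg,[proj(n,np.array([521.5,133.7,127.5])+sg*ux*(27+62*np.cos(a))-np.array([0,0,62*np.sin(a)])).round(1) for a in np.radians((35,45,55))])
a=cv2.imread("pics/top13.png")[140:260,140:270];b=cv2.imread("pics/scene13.png")[180:330,240:390]
cv2.imwrite("pics/c15.png",np.hstack([cv2.resize(a,(390,360),interpolation=cv2.INTER_CUBIC),cv2.resize(b,(360,360),interpolation=cv2.INTER_CUBIC)]))
```

```text
[387.11157607 119.63795203 241.06002481] [-1.15046639 -0.61201172 -0.51711791]
top 1 [array([218.7, 167.2]), array([219.6, 171.4]), array([220.4, 176. ])]
top -1 [array([225.8, 240.8]), array([226. , 237.9]), array([226.1, 234.3])]
scene 1 [array([271.7, 278.9]), array([275.1, 280.3]), array([279. , 280.7])]
scene -1 [array([338.2, 235.2]), array([335.3, 240.5]), array([331.8, 245.5])]
```

View pics/c15.png

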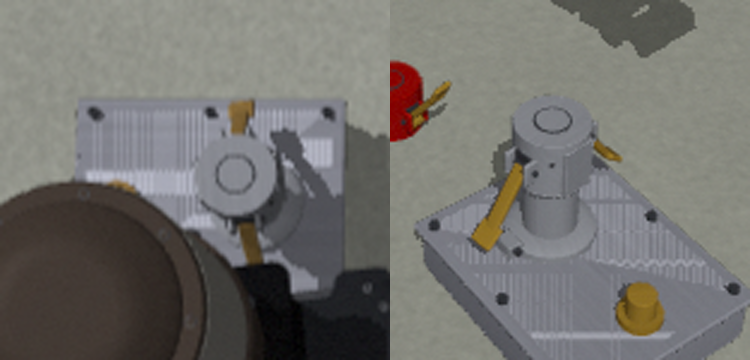

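View pics/scene13.png

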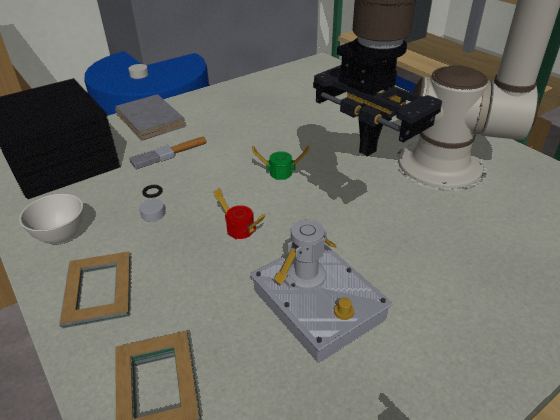

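Both tabs match the 55° lower-stop predictions: arm a at (279.6,280) against (279,280.7), arm b at (332.5,245.4) against (331.8,245.5). The ring is at (307,230), unmoved. The robot is clear and the other things are where they were.

```bash
python3 -c "
from rig import readout,job
s=readout.get_state();print(s['time'],abs(s['qvel']).max(),s['ft_force'])
print(job.close_job())"
```

```text
21.5667 0.040643825700983 [ 0.55160937  0.1738402  -0.40727737]
the job is handed in; nothing more can be done
None
```

The aluminium coupling is closed on the filler neck with both cam arms down, and I handed the job in at 21.6 s. No verdict was given.

**Seating:** I gripped the coupling by its flats and lowered it onto the neck by feel. The seal took about 7 N. Home showed as a hard stop at TCP z ≈ 119.7 mm, and I pushed there to about 32 N in total, of which roughly 24 N is estimated to be on the washer.

**Cam arms:** With the coupling released and the fingers shut, I pressed arm a down and then arm b. Each swung at about 3–8 N, and I then held it against its stop at 14 N (a) and 21 N (b).

**Last checks:** In the final pictures both arm tips are within about 1 pixel of where they should be at the lower stops. The coupling's top ring is within 0.5 pixel of its home position, and the wrist force is near zero with the gripper clear. The other things look unmoved in the picture, though I did not measure them.

**What went wrong or disagreed:**
- One move call was refused because a row left out "turn"; nothing moved.
- A small sideways correction while pressing went the wrong way and gave a side force of about 14 N. I eased it off before letting go.
- At pick-up, the coupling's centre from its arm tips was about 5 mm off its centre from the top ring. I used the ring, and the grasp came out centred.

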